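Close a pendant mould over its shell disc and hold it pressed

ROBOT

A 6-joint arm with a two-finger parallel gripper is mounted at the origin on the work surface. World frame = base frame: x ahead of the robot, y to its left, z up, the work surface at z = 0. Lengths are in m, angles in degrees, forces in N, time in s.
With the tool pointing down it reaches from about 0.4 to 0.825 m from the base axis. Payload 7 kg.
Tool frame: the origin (TCP) lies on the centre line of the jaws, within the pads' length; the fingertips stand 19 mm ahead of it and the grasp point (between the pads) is the TCP (r.tip_extent is the distance from the TCP to the fingertips, in m); z points along the fingers, y is the line along which they close (so a half turn about z gives the same grasp; the last joint's range is limited). The gripper opens to 88 mm and grips with 3 to 60 N. Pads are 19 mm wide; open, the fingers measure 130 mm over their backs; the gripper's body (78 mm by 193 mm) begins 47 mm behind the grasp point.
Start: joints at [-50.816, 20.546, 0.682, 0, -70.136, -16.507], TCP at [0.26, -0.623, 0.246] pointing down, gripper open.
Joint ranges: [-176.03, 176.03], [-82.01, 121.73], [-58.28, 71.71], [-173.87, 95.51], [-174.79, -0.11], [-173.66, 173.66]. Speed limits (degrees/s): [136.94, 136.94, 172.46, 180, 180, 180].

INTERFACE

Orientations are given as [roll, pitch, yaw] about the fixed x, y, z axes, in that order (R = Rz(yaw) Ry(pitch) Rx(roll)).
In Python, from plant import r gives the robot as it stands. The module is installed in compiled form; this text tells all that it offers.
- The arm moves only by the tool jog_arm, never from a script. Its argument "deltas" is a list that holds one entry, the list of rows, each a list of 5 numbers: the opening, from -1 (shut) to 1 (fully open), then the shift along the world's x, y, z in cm, then the turn about the world's z in rad. In form: [[[claw, dx, dy, dz, turn], ...]]. A call has 1 to 8 rows; each row shifts and turns the commanded pose from where the row before left it; what a row does not reach is not made up. A row lasts 1/8 s, in which the tool goes at most 62.5 mm and 10.7 degrees, less where a joint would pass 70% of its speed; a pose out of reach is approached as far as the arm can. A call with a gripper value outside its range is refused whole. The fingers move at their own pace and stop on an object; "force" is the grip in N (left out, the last holds). Time passes only in rows, so rows that do not move let the fingers close. It gives the time, the measured TCP pose, the force, the opening and the grip force at its end, in the units of the state.
- r.get_state(): the state, without advancing time (a new reading comes with each control period).
- r.capture(name): name is "scene" or "top" or "wrist"; returns the picture (480x640x3 uint8, blue, green, red); there is no depth.
- r.camera_info(name): a dict with "fx", "fy", "cx", "cy" (pixels), "k1" (the pictures are not rectified: a ray, as slopes to the right and down, at radius r is drawn at 1 + k1 r^2 times it, then the intrinsics apply), "view" (4x4, takes a point from world to camera coordinates). Camera axes: x right, y up, looking along -z (the intrinsics and any distortion apply to the point x, -y, -z); pixel columns grow to the right and rows downward; lengths in m; the calibration is good to about 2 mm. A picture is of the moment at which its call begins: read the wrist's pose just before it. camera_info takes no time and is no camera call; for the wrist camera it gives the pose at the moment of the call.
- r.close_job(): hands the job in; it is judged then, once.
The state is a dict: "time_s": time; "joints": joint angles; "qd": joint speeds; "joint_torque": joint torques, N m; "tcp_pos": TCP position; "eef_rot": TCP orientation; "contact_force": force on the tool from outside, world axes, zero at the start; "moment": the same for the moment, N m; "gripper_width": finger opening in m; "gripper_force": force on a finger pad.
Only numpy, scipy, OpenCV 4.12 (cv2) and the standard library are available. Lean on these libraries where they do the work, as an engineer would, in place of code of your own. Each camera call takes 0.05 s, during which the arm holds its last target. There are 200 camera calls.

TASK

Lay the pale shell disc in the round pocket of the aluminium mould half that is screwed to the table and let go of it, then fit the blue upper half onto the two brass dowels, large hole over large dowel (yellow dots on the same side), until it sits flush. Finish while still gripping the upper half by its wooden handle and pressing it down on the lower half with at least 10 N: do not let go. Leave the dark wooden disc and the other things on the table where they are.

Things in the scene. Friction and masses are not known exactly. Their poses are not given: they have to be found in the camera images.
- mould: Lower mould half, fixed to the table: aluminium block 70 mm along x, 120 mm along y, 24 mm high, turned up to 0.4 rad; origin at the centre of its underside on the table, z up. Its top (parting face) has a round pocket in the middle and two upright brass dowels on the y axis, 44 mm either side of the centre: large at +y (yellow dot beside it, towards +x), small at -y.
- mould_pocket (a point): Centre of the pocket's floor, 17 mm above the mould's origin; axes as the mould. The pocket is round, 39 mm across and 7 mm deep.
- mould_face (a point): Centre of the parting face, 24 mm above the mould's origin; axes as the mould.
- mould_big_dowel (a point): Foot of the large dowel on the parting face (mould frame 0, +44, 24 mm). The large dowel is 14 mm in diameter, the small one 10 mm; both stand 18 mm above the face (tips 42 mm above the table), and the top 7 mm taper by 3 mm in radius.
- cover: Upper mould half, loose, 0.15 to 0.3 kg, lying right way up on the table within 1 rad of yaw 0: blue plate 70 mm along x, 120 mm along y, 16 mm thick; origin at the centre of its underside, z up. A wooden handle block stands centred on top: 22 mm along x (grip across this), 50 mm along y, 30 mm high, its top 46 mm above the origin. Closed, it lies on mould_face, axes alike.
- cover_big_hole (a point): Centre of the large dowel hole at the underside (cover frame 0, +44, 0 mm), yellow dot beside it. Both holes go right through: 16 mm wide at y = +44 mm, 12 mm wide at y = -44 mm. Between them the underside has a round cavity, 42 mm across and 11 mm deep, for the top of the disc.
- shell: Pale shell disc, 34 mm across, 16 mm thick, 28 to 46 g, with a small tan spot on top; origin at the centre of its underside, z up. In the pocket its origin lies on mould_pocket and it stands 9 mm above the parting face.
- nut: Dark wooden disc of the same size (34 mm across, 16 mm thick), origin as the shell disc; not to be used, leave it.
- tape: Roll of tape lying flat, 100 mm across, 24 mm high; origin at its underside; leave it.
- dish: Small orange dish, 72 mm across, 18 mm high; origin at its underside; leave it.
- jar_yellow: Glass jar with yellow cap, 56 mm across, 85 mm high; origin at its underside; leave it.
- jar_blue: Glass jar with blue cap, 60 mm across, 62 mm high; origin at its underside; leave it.
- tub: White plastic cup, 80 mm across, 60 mm high; origin at its underside; leave it.
- driver: Green-handled screwdriver lying flat, 170 mm long; leave it.

How it is judged:
By the outcome, as a careful person would: the job done as asked, in the order asked, and still so for the second after the job is handed in, while the arm keeps its last pose, push and grip.
It also fails if it takes over 64 s, if anything falls off the work surface, if the arm or the gripper's body presses on something with over 40 N, if the wrist force passes 120 N, or if a joint passes its speed limit or range.

## Working session

There is one attempt and no reset: what is moved stays moved. The work goes in short steps, Python scripts to look and compute and a tool call to move; the robot and the scene stay as the last step left them, time stands still between calls to the robot, and variables do not carry over. Pictures are saved under pics/ and viewed, at most 10 in all, crops included, and the job is handed in when it is done.

Besides the shell and the picture viewer there is one more tool, called in YAML: its name, and indented under it one key for each argument. jog_arm: Moves the arm, as the interface text tells. Its arguments: {"type":"object","properties":{"deltas":{"type":"array"},"force":{"type":"number"}},"required":["deltas"]}

```bash
mkdir -p pics; python3 - <<'E'
from plant import r
import cv2
for n in("scene","top"):
    cv2.imwrite(f"pics/{n}0.png",r.capture(n)); 
    i=r.camera_info(n); print(n,i)
s=r.get_state();print(s);print(r.camera_info("wrist"))
E
```

```text
scene {'fx': 481.6664077811625, 'fy': 481.6664077811625, 'cx': 321.42740048288647, 'cy': 238.71273848341755, 'k1': 0.0015455831487429274, 'view': array([[ 0.32763322,  0.94476244, -0.00896682, -0.19678932],
       [-0.77058177,  0.27269668,  0.57605578,  0.41752581],
       [ 0.54668108, -0.18182534,  0.8173612 , -1.53554477],
       [ 0.        ,  0.        ,  0.        ,  1.        ]])}
top {'fx': 600.4255497669052, 'fy': 600.4255497669052, 'cx': 314.52894850397587, 'cy': 237.64397276568602, 'k1': -0.016149200161267047, 'view': array([[-0.02446893, -0.99937262, -0.0256054 ,  0.04171377],
       [ 0.99573445, -0.02664312,  0.0883349 , -0.55051893],
       [-0.08896168, -0.02333472,  0.99576167, -1.47747055],
       [ 0.        ,  0.        ,  0.        ,  1.        ]])}
{'time_s': 0.1, 'joints': array([-5.08175885e+01,  2.05865474e+01,  6.38401260e-01, -1.57765115e-02,
       -7.01343971e+01, -1.65088661e+01]), 'qd': array([ 0.0120419 , -0.10358732,  0.08171383,  0.15605857,  0.07394639,
        0.01306501]), 'joint_torque': array([-1.30785924e-03, -5.84163344e+01,  2.93750417e+01,  7.01565877e+00,
        1.01567965e-02, -6.07042148e-05]), 'tcp_pos': array([ 0.26003388, -0.62246698,  0.24472663]), 'eef_rot': array([ 1.79916645e+02, -9.23737847e-03, -1.57331820e+02]), 'contact_force': array([ 0.54332829, -0.20624309,  0.39782995]), 'moment': array([-0.02489667, -0.01324894,  0.04733726]), 'gripper_force': 0.0, 'gripper_width': 0.08793561698604008}
{'fx': 411.4767275108672, 'fy': 411.4767275108672, 'cx': 314.282800505165, 'cy': 242.82739558039637, 'k1': 0.02412293279300509, 'view': array([[-0.38565237,  0.92264354,  0.00107288,  0.67452067],
       [-0.87798571, -0.36662812, -0.30777413,  0.03883029],
       [-0.28357246, -0.1196358 ,  0.95145884, -0.39155323],
       [ 0.        ,  0.        ,  0.        ,  1.        ]])}
```

View pics/top0.png

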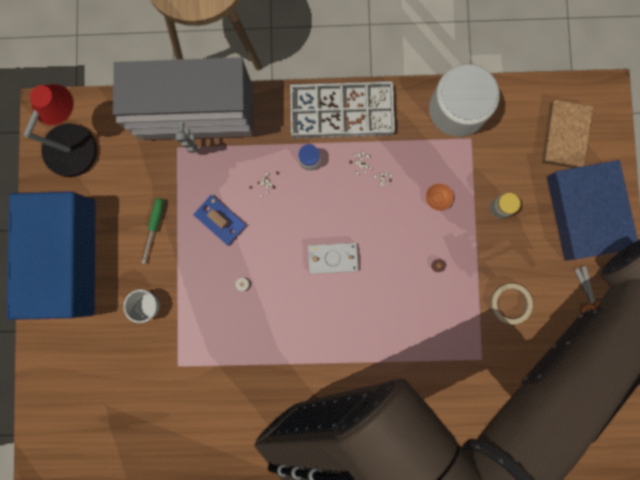

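View pics/scene0.png

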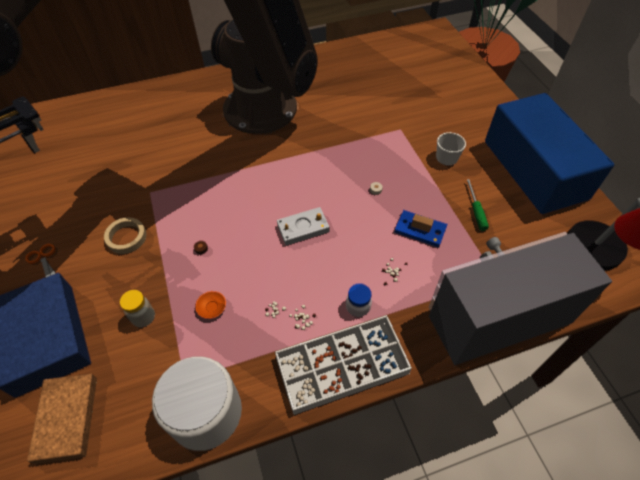

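The top view shows the mould at (333,258), the shell at (242,285), the cover at (219,220) and the nut at (439,266). In the scene view the mould is at (303,226), the shell at (376,188) and the cover at (421,228). Next I'll triangulate these and enlarge crops.

```bash
cat > h.py <<'E'
import numpy as np, cv2
def ray(i,u,v):
    K=np.array([[i["fx"],0,i["cx"]],[0,i["fy"],i["cy"]],[0,0,1]])
    x,y=cv2.undistortPoints(np.array([[[u,v]]],float),K,np.array([i["k1"],0,0,0,0.]))[0,0]
    V=i["view"]; d=V[:3,:3].T@np.array([x,-y,-1]); return -V[:3,:3].T@V[:3,3], d/np.linalg.norm(d)
def onz(i,u,v,z):
    o,d=ray(i,u,v); return o+d*(z-o[2])/d[2]
def tri(obs):
    A=np.zeros((3,3));b=np.zeros(3)
    for i,u,v in obs:
        o,d=ray(i,u,v);P=np.eye(3)-np.outer(d,d);A+=P;b+=P@o
    p=np.linalg.solve(A,b); return p,[np.linalg.norm(np.cross(p-ray(i,u,v)[0],ray(i,u,v)[1])) for i,u,v in obs]
E
python3 - <<'E'
from plant import r
from h import *
t=r.camera_info("top");s=r.camera_info("scene")
for n,a,b in(("shell",(242,285),(376,187)),("mould",(333,258),(303,224)),("handle",(217,219),(423,221)),("nut",(439,265),(200,246))):
    print(n,*tri([(t,*a),(s,*b)]))
a=cv2.imread("pics/top0.png");b=cv2.imread("pics/scene0.png")
f=lambda m,x,y,w,h,k:cv2.resize(m[y:y+h,x:x+w],None,fx=k,fy=k,interpolation=cv2.INTER_CUBIC)
cv2.imwrite("pics/c1.png",np.vstack([f(a,180,185,200,75,4),f(a,180,235,200,75,4)]))
cv2.imwrite("pics/c2.png",f(b,265,160,200,100,4))
E
```

```text
shell [0.43827475 0.21478051 0.00732361] [np.float64(0.000913967352589127), np.float64(0.0009139673525892496)]
mould [ 0.4998861  -0.01631768  0.01750167] [np.float64(0.0009552261430536854), np.float64(0.0009552261430537028)]
handle [0.60450935 0.27172076 0.03336401] [np.float64(0.0010724941518078224), np.float64(0.0010724941518078434)]
nut [ 0.47558763 -0.28114123  0.01251726] [np.float64(0.0006091680319060425), np.float64(0.0006091680319060504)]
```

View pics/c1.png

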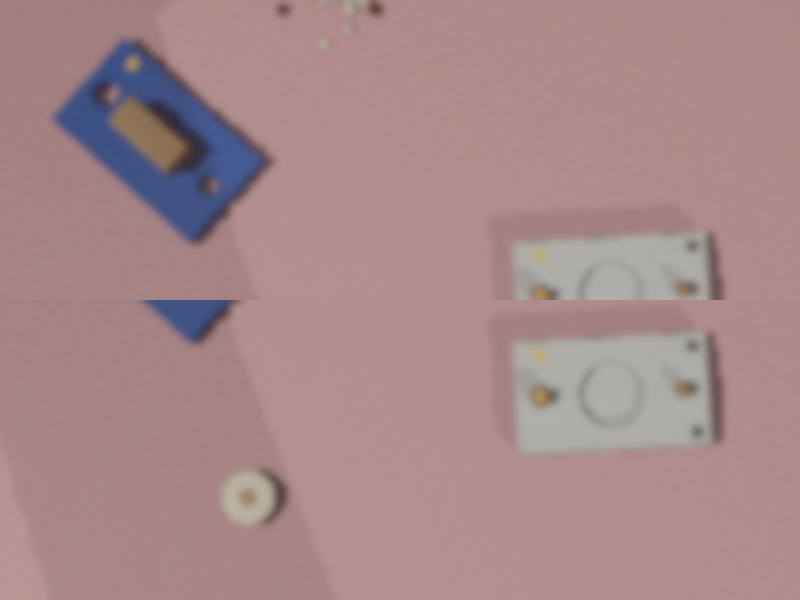

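View pics/c2.png

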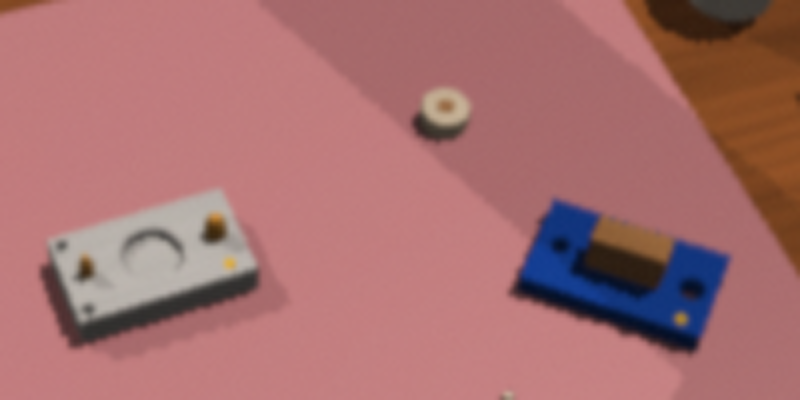

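The enlarged crops give clear corners for the mould and the cover. The shell's spot is at c1 (247,497) and c2 (446,106). The handle top centre is at about c1 (149,135) and c2 (632,240). The yellow dots are at +y on both halves.

```bash
python3 - <<'E'
from plant import r
from h import *
np.set_printoptions(precision=4,suppress=True)
t=r.camera_info("top");s=r.camera_info("scene")
T1=lambda x,y:(180+(x+.5)/4-.5,185+(y+.5)/4-.5)
T2=lambda x,y:T1(x,y-100)   # lower panel: 235+(y-300)/4
S=lambda x,y:(265+(x+.5)/4-.5,160+(y+.5)/4-.5)
for n,a,b in(("shellspot",T2(247,497),S(446,106)),("bigtip",T2(540,392),S(215,218)),("smalltip",T2(683,387),S(87,260)),
 ("mdot",T2(539,356),S(230,264)),("cdot",T1(132,64),S(681,319)),("handle",T1(149,135),S(634,240)),("pocket rim",T2(611,393),S(152,252))):
    print(n,*tri([(t,*a),(s,*b)]), onz(t,*a,{"s":.016,"b":.042,"m":.024,"c":.016,"h":.046,"p":.024}[n[0]] if n!="smalltip" else .042))
def rect(z,c):
    P=np.array([onz(t,*q,z)[:2] for q in c]);print(P.mean(0),[np.linalg.norm(P[i]-P[i-1]).round(4) for i in range(4)],
     np.degrees(np.arctan2(*(P[0]+P[3]-P[1]-P[2])[[0,1]]*[-1,1])))
rect(.024,[T2(512,342),T2(710,332),T2(715,443),T2(519,454)])
rect(.016,[T1(127,38),T1(270,158),T1(196,243),T1(54,118)])
E
```

```text
shellspot [0.4408 0.2145 0.0138] [np.float64(9.989749654382753e-06), np.float64(9.989749654340703e-06)] [0.4407 0.2142 0.016 ]
bigtip [0.5003 0.0276 0.0408] [np.float64(0.000642574106117579), np.float64(0.000642574106117571)] [0.5004 0.0282 0.042 ]
smalltip [ 0.5016 -0.0598  0.0364] [np.float64(0.000401249612348937), np.float64(0.00040124961234893947)] [ 0.5012 -0.06    0.042 ]
mdot [0.5241 0.0287 0.0211] [np.float64(6.200014863632589e-05), np.float64(6.200014863633364e-05)] [0.5239 0.0287 0.024 ]
cdot [0.6542 0.2855 0.0123] [np.float64(9.356765399005317e-05), np.float64(9.356765398990694e-05)] [0.6536 0.2847 0.016 ]
handle [0.6052 0.2706 0.0404] [np.float64(0.0009663556131072471), np.float64(0.0009663556131072039)] [0.6041 0.2686 0.046 ]
pocket rim [ 0.4997 -0.0158  0.023 ] [np.float64(0.00018154198124875615), np.float64(0.00018154198124874563)] [ 0.4996 -0.0157  0.024 ]
[ 0.4998 -0.0175] [np.float64(0.0701), np.float64(0.1238), np.float64(0.0693), np.float64(0.1221)] 1.5690352923878044
[0.6051 0.2663] [np.float64(0.0687), np.float64(0.1202), np.float64(0.071), np.float64(0.1215)] -41.89003580582514
```

Measured heights agree with the text within a few mm: spot 14 mm, tips 36–41 mm, face 21–23 mm. Reach is fine. I'll move towards the mould and turn so the jaws close along its x.

jog_arm:
  deltas:
    - [[1,3,4,-0.5,0.149],[1,3,4,-0.5,0.149],[1,3,4,-0.5,0.149],[1,3,4,-0.5,0.149],[1,3,4,-0.5,0.149],[1,3,4,-0.5,0.149],[1,3,4,-0.5,0.149],[1,3,4,-0.5,0.149]]

```text
time_s: 1.1
tcp_pos: [0.5009, -0.3012, 0.2052]
eef_rot: [180.0, 0.0, -88.7]
contact_force: [0.4, -0.9, -0.2]
gripper_width: 0.0876
gripper_force: 0.0
```

jog_arm:
  deltas:
    - [[1,0,5,0,0],[1,0,5,0,0],[1,0,5,0,0],[1,0,5,0,0],[1,0,5,0,0],[1,0,3.7,0,0],[1,0,0,0,0],[1,0,0,0,0]]

```text
time_s: 2.1
tcp_pos: [0.5, -0.0159, 0.2054]
eef_rot: [180.0, -0.0, -89.0]
contact_force: [0.2, -1.1, 1.0]
gripper_width: 0.0874
gripper_force: 0.0
```

```bash
python3 - <<'E'
from plant import r
from h import *
import pickle
i=r.camera_info("wrist");m=r.capture("wrist");pickle.dump(i,open("w1.pkl","wb"));cv2.imwrite("pics/w1.png",m)
s=r.get_state();print(s["tcp_pos"],s["eef_rot"],s["time_s"],-i["view"][:3,:3].T@i["view"][:3,3])
E
```

```text
[ 0.50000266 -0.01625737  0.2053768 ] [ 1.79970182e+02 -7.39966863e-03 -8.90412602e+01] 2.15 [ 0.50228482 -0.09987533  0.34442424]
```

View pics/w1.png

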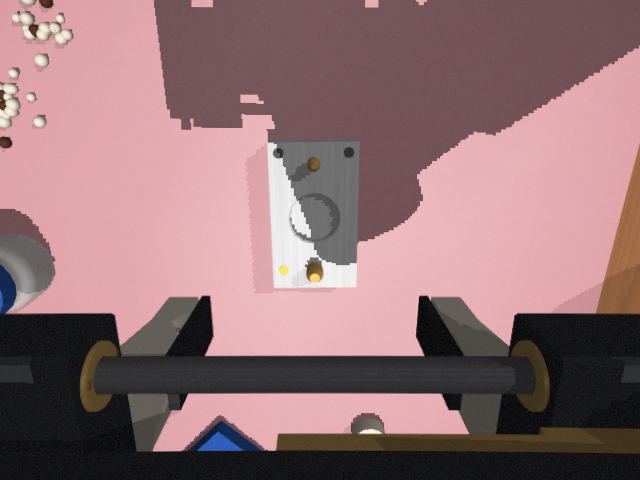

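The wrist view shows the mould centred. Pocket rim centre is about (314.5,217.5), the big dowel's tip about (314,278), the small tip about (313,166) and the yellow dot (284,270).

```bash
python3 - <<'E'
from h import *
import pickle
np.set_printoptions(precision=4,suppress=True)
i=pickle.load(open("w1.pkl","rb"));m=cv2.imread("pics/w1.png")
for n,q,z in(("pocket",(314.5,217.5),.024),("bigtip",(314,278),.042),("smalltip",(313,166),.042),("dot",(284,270),.024)):print(n,onz(i,*q,z))
P=np.array([onz(i,*q,.024)[:2] for q in((273,287),(268,141),(359,141),(357,287))]);print(P.mean(0),P)
c=cv2.resize(m[130:300,255:375],None,fx=3.5,fy=3.5,interpolation=cv2.INTER_CUBIC);cv2.imwrite("pics/w1c.png",c)
E
```

```text
pocket [ 0.5002 -0.0175  0.024 ]
bigtip [0.4999 0.0274 0.042 ]
smalltip [ 0.5021 -0.0608  0.042 ]
dot [0.5249 0.0281 0.024 ]
[ 0.5004 -0.017 ] [[ 0.5343  0.0438]
 [ 0.5365 -0.0765]
 [ 0.4676 -0.0777]
 [ 0.4631  0.0425]]
```

View pics/w1c.png

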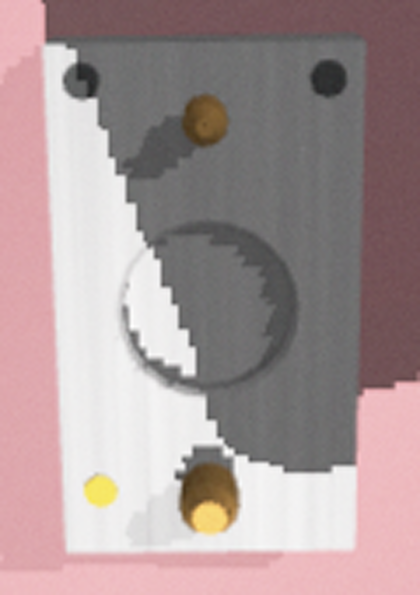

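jog_arm:
  deltas:
    - [[1,-1,4,0,0],[1,-1,5,0,0],[1,-1,5,0,0],[1,-1,5,0,0],[1,-1,4,0,0],[1,-1,0,0,0],[1,0,0,0,0],[1,0,0,0,0]]

```text
time_s: 3.15
tcp_pos: [0.4406, 0.2131, 0.2056]
eef_rot: [-180.0, -0.0, -89.1]
contact_force: [-0.0, -0.4, 0.1]
gripper_width: 0.0876
gripper_force: 0.0
```

The crop confirms the tips: big about (314.6,277.6) and small about (313,165). That puts the mould centre near (0.5005,-0.017) with yaw about 1.5°. Now I'll look at the shell from above.

```bash
python3 - <<'E'
from plant import r
from h import *
import pickle
np.set_printoptions(precision=4,suppress=True)
t=r.camera_info("top");w1=pickle.load(open("w1.pkl","rb"))
for a,b in(((314.4,182.6),(314.6,277.6)),):
  pass
print("bigtip",tri([(t,314.6,257.6),(w1,314.6,277.6)]),"pocket",tri([(t,332.4,257.9),(w1,314.5,217.5)]))
i=r.camera_info("wrist");m=r.capture("wrist");pickle.dump(i,open("w2.pkl","wb"));cv2.imwrite("pics/w2.png",m)
print(r.get_state()["tcp_pos"])
E
```

```text
bigtip (array([0.5   , 0.0282, 0.0395]), [np.float64(0.0006357865462149016), np.float64(0.0006357865462147592)]) pocket (array([ 0.5001, -0.0157,  0.0169]), [np.float64(0.00011259677813430873), np.float64(0.00011259677813445705)])
[0.4407 0.2132 0.2056]
```

View pics/w2.png

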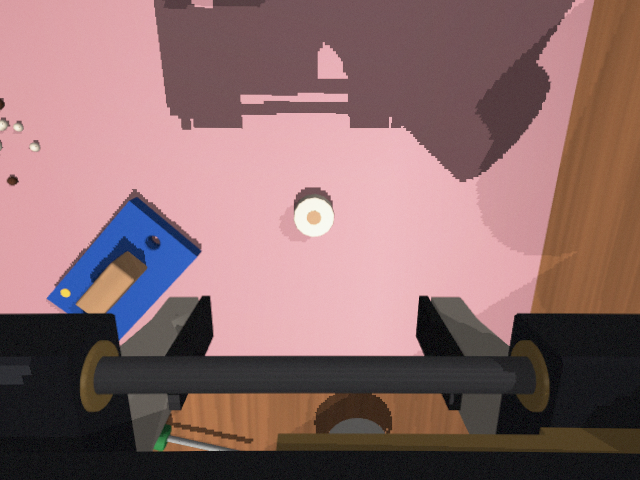

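The shell's spot is at (314,217) in the wrist view, with nothing else near it.

```bash
python3 - <<'E'
from plant import r
from h import *
import pickle
np.set_printoptions(precision=4,suppress=True)
t=r.camera_info("top");w=pickle.load(open("w2.pkl","rb"))
print(onz(w,314,217,.016),tri([(t,241.4,283.9),(w,314,217)]))
E
```

```text
[0.4413 0.2132 0.016 ] (array([0.441 , 0.2155, 0.0067]), [np.float64(0.00024864112308646297), np.float64(0.0002486411230865543)])
```

Wrist fix: shell (0.4412,0.2133), and scene/top triangulation put its top at 14 mm. Descending to TCP z≈0.028 puts the fingertips 9 mm above the table, so the pads keep clear of the mould face later.

jog_arm:
  deltas:
    - [[1,0.05,0,-5,0],[1,0,0,-5,0],[1,0,0,-4,0],[1,0,0,-2.2,0],[1,0,0,-1,0],[1,0,0,-0.5,0],[1,0,0,0,0],[0,0,0,0,0]]
  force: 12

```text
time_s: 4.2
tcp_pos: [0.4412, 0.2146, 0.0294]
eef_rot: [-179.9, 0.1, -89.0]
contact_force: [1.4, 0.3, 0.5]
gripper_width: 0.0822
gripper_force: 0.0
```

jog_arm:
  deltas:
    - [[-0.4,0,0,0,0],[-0.4,0,0,0,0],[-0.4,0,0,0,0],[-0.4,0,0,0,0],[-0.4,0,0,0,0],[-0.4,0,0,0,0]]

```text
time_s: 4.95
tcp_pos: [0.4407, 0.2142, 0.0285]
eef_rot: [180.0, -0.0, -89.0]
contact_force: [0.3, -0.7, 0.4]
gripper_width: 0.033
gripper_force: 12.0
```

Gripped: width 33 mm, force 12 N. Now lift and carry over the pocket.

jog_arm:
  deltas:
    - [[-0.4,0,0,2,0],[-0.4,0,0,3,0],[-0.4,0,0,3,0],[-0.4,1,-4,0,0],[-0.4,1,-4,0,0],[-0.4,1,-4,0,0],[-0.4,1,-4,0,0],[-0.4,1,-4,0,0.01]]

```text
time_s: 5.95
tcp_pos: [0.4908, 0.0129, 0.1086]
eef_rot: [-180.0, 0.0, -88.4]
contact_force: [-0.3, -0.3, 0.1]
gripper_width: 0.0334
gripper_force: 12.0
```

jog_arm:
  deltas:
    - [[-0.4,0.95,-3,-2,0],[-0.4,0,0,-2,0],[-0.4,0,0,0,0],[-0.4,0,0,0,0],[-0.4,0,0,0,0]]

```text
time_s: 6.58
tcp_pos: [0.5007, -0.0152, 0.0694]
eef_rot: [-179.9, 0.0, -88.4]
contact_force: [-0.3, -0.4, -0.6]
gripper_width: 0.0327
gripper_force: 12.0
```

```bash
python3 - <<'E'
from plant import r
from h import *
import pickle
i=r.camera_info("wrist");m=r.capture("wrist");pickle.dump(i,open("w3.pkl","wb"));
s=r.get_state();print(s["tcp_pos"],s["eef_rot"],s["gripper_width"])
cv2.imwrite("pics/w3.png",m[80:480,120:520])
E
```

```text
[ 0.50069094 -0.01522285  0.06937982] [-1.79917579e+02  2.40885473e-02 -8.83999607e+01] 0.03268584017381014
```

View pics/w3.png

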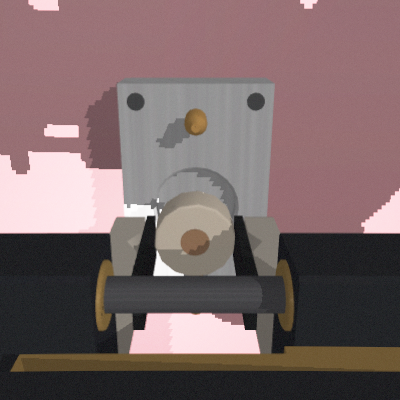

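The disc is held, with its spot at full-image (315,322). The pocket arc shows behind it: top at (317,247), sides at x≈277 and 359, small dowel tip about (316,205).

```bash
python3 - <<'E'
from h import *
import pickle
np.set_printoptions(precision=4,suppress=True)
w=pickle.load(open("w3.pkl","rb"))
print("spot",onz(w,315,322,.0569),"smalltip",onz(w,316,205,.042),"arc top",onz(w,317,247,.024),"L",onz(w,277,287,.024),"R",onz(w,359,287,.024))
print("corners",onz(w,238,163,.024),onz(w,394,161,.024))
E
```

```text
spot [ 0.5011 -0.0159  0.0569] smalltip [ 0.502  -0.0618  0.042 ] arc top [ 0.5007 -0.0375  0.024 ] L [ 0.5196 -0.0164  0.024 ] R [ 0.4796 -0.0175  0.024 ]
corners [ 0.5369 -0.0757  0.024 ] [ 0.4679 -0.0785  0.024 ]
```

Shell is at (0.5011,-0.0159) and the pocket at about (0.5003,-0.0174), so shift (-0.8,-1.5) mm and lower.

jog_arm:
  deltas:
    - [[-0.4,-0.08,-0.15,0,0],[-0.4,0,0,-0.8,0],[-0.4,0,0,-0.6,0],[-0.4,0,0,-0.4,0],[-0.4,0,0,-0.3,0],[-0.4,0,0,-0.2,0],[-0.4,0,0,0,0],[-0.4,0,0,0,0]]

```text
time_s: 7.62
tcp_pos: [0.4995, -0.0173, 0.0456]
eef_rot: [-180.0, 0.0, -88.5]
contact_force: [-0.5, -0.4, -0.2]
gripper_width: 0.0326
gripper_force: 12.0
```

No contact force at the expected floor height, so the disc is in the pocket. Release and rise.

jog_arm:
  deltas:
    - [[-0.4,0,0,-0.05,0],[-0.4,0,0,0,0],[0.2,0,0,0,0],[0.2,0,0,0,0],[0.2,0,0,0,0],[0.2,0,0,2,0],[0.5,0,0,4,0],[1,0,0,5,0]]

```text
time_s: 8.62
tcp_pos: [0.4986, -0.0175, 0.1554]
eef_rot: [179.9, -0.0, -88.5]
contact_force: [1.5, 0.7, 1.2]
gripper_width: 0.0673
gripper_force: 0.0
```

jog_arm:
  deltas:
    - [[1,0,0,5,0],[1,0,0,0,0],[1,0,0,0,0]]

```text
time_s: 9.0
tcp_pos: [0.499, -0.0173, 0.2047]
eef_rot: [180.0, 0.0, -88.5]
contact_force: [0.1, -0.8, -0.7]
gripper_width: 0.0874
gripper_force: 0.0
```

```bash
python3 - <<'E'
from plant import r
from h import *
import pickle
i=r.camera_info("wrist");m=r.capture("wrist");pickle.dump(i,open("w4.pkl","wb"));
s=r.get_state();print(s["tcp_pos"],s["eef_rot"],s["time_s"])
cv2.imwrite("pics/w4.png",cv2.resize(m[130:310,240:400],None,fx=3,fy=3,interpolation=cv2.INTER_CUBIC))
E
```

```text
[ 0.49866868 -0.01743222  0.2040378 ] [ 1.79909595e+02 -5.02986028e-03 -8.84692717e+01] 9.05
```

View pics/w4.png

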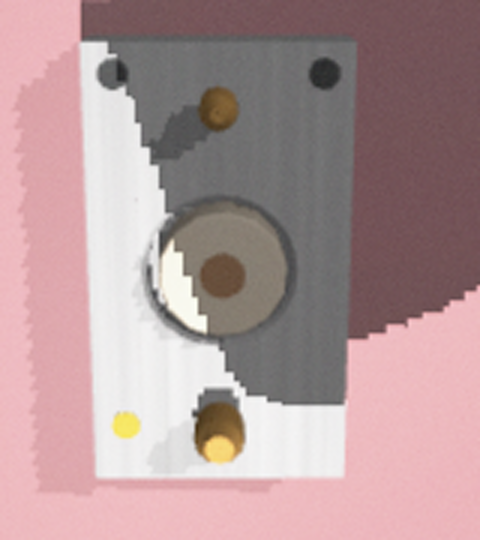

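The shell sits flat inside the pocket ring, with its spot at crop (222,275) and an even gap around it. Next is the cover.

jog_arm:
  deltas:
    - [[1,1.8,4.7,0,-0.126],[1,1.8,4.7,0,-0.126],[1,1.8,4.8,0,-0.126],[1,1.8,4.8,0,-0.126],[1,1.8,4.8,0,-0.126],[1,1.6,4.7,0,-0.126],[1,0,0,0,0],[1,0,0,0,0]]

```text
time_s: 10.05
tcp_pos: [0.6047, 0.2673, 0.203]
eef_rot: [180.0, -0.2, -131.7]
contact_force: [0.2, -0.7, 0.6]
gripper_width: 0.0878
gripper_force: 0.0
```

```bash
python3 - <<'E'
from plant import r
from h import *
import pickle
i=r.camera_info("wrist");m=r.capture("wrist");pickle.dump(i,open("w5.pkl","wb"));
s=r.get_state();print(s["tcp_pos"],s["eef_rot"],s["time_s"])
cv2.imwrite("pics/w5.png",cv2.resize(m[120:320,220:420],None,fx=3,fy=3,interpolation=cv2.INTER_CUBIC))
E
```

```text
[0.60477004 0.26690378 0.20363522] [ 1.79971470e+02 -1.44510167e-01 -1.31741525e+02] 10.1
```

View pics/w5.png

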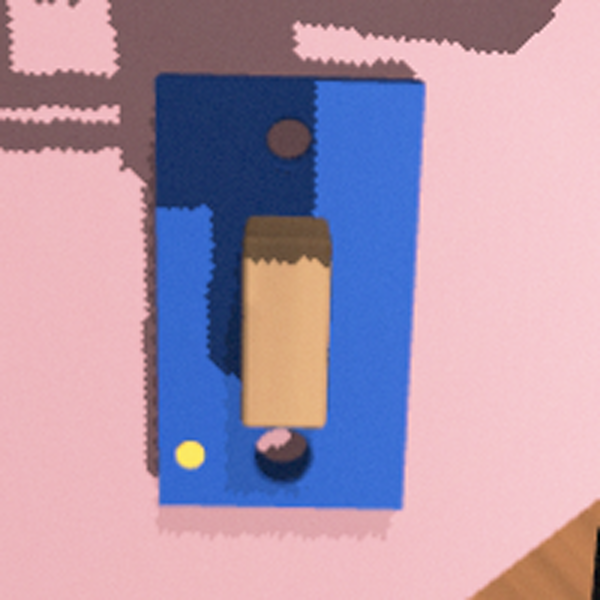

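The wrist crop shows the cover: plate corners (157,74), (424,83), (403,509), (160,504); holes (289,139) and (282,455); handle top from (245,235) to (327,427).

```bash
python3 - <<'E'
from plant import r
from h import *
import pickle
np.set_printoptions(precision=4,suppress=True)
w=pickle.load(open("w5.pkl","rb"));t=r.camera_info("top");s=r.camera_info("scene")
C=lambda x,y:(220+(x+.5)/3-.5,120+(y+.5)/3-.5)
f=lambda c,z:np.array([onz(w,*C(*q),z)[:2] for q in c])
def info(P):
    d=P[2]+P[3]-P[0]-P[1];print(P.mean(0),[np.linalg.norm(P[i]-P[i-1]).round(4) for i in range(4)],"yaw",np.degrees(np.arctan2(-d[0],d[1])))
info(f([(157,74),(424,83),(403,509),(160,504)],.016)); info(f([(245,235),(331,238),(327,427),(243,423)],.046))
H=f([(289,139),(282,455)],.016);d=H[1]-H[0];print(H,H.mean(0),np.linalg.norm(d),np.degrees(np.arctan2(-d[0],d[1])))
T1=lambda x,y:(180+(x+.5)/4-.5,185+(y+.5)/4-.5);S=lambda x,y:(265+(x+.5)/4-.5,160+(y+.5)/4-.5)
print("handle z",tri([(t,*T1(149,135)),(s,*S(634,240)),(w,*C(286.5,331))]))
# mould from w4
w=pickle.load(open("w4.pkl","rb"));C=lambda x,y:(240+(x+.5)/3-.5,130+(y+.5)/3-.5)
info(f([(80,40),(356,40),(345,477),(97,477)],.024)); H=f([(218,111),(220,449)],.042);d=H[1]-H[0];print(H,H.mean(0),np.linalg.norm(d),np.degrees(np.arctan2(-d[0],d[1])))
E
```

```text
[0.6061 0.2694] [np.float64(0.1205), np.float64(0.0688), np.float64(0.1198), np.float64(0.0699)] yaw -42.84086819972008
[0.6058 0.2691] [np.float64(0.0487), np.float64(0.021), np.float64(0.0491), np.float64(0.0215)] yaw -42.53189440173142
[[0.5758 0.2366]
 [0.6363 0.3016]] [0.6061 0.2691] 0.08881057081213915 -42.90234093732287
handle z (array([0.6057, 0.2701, 0.0413]), [np.float64(0.0011460638280513672), np.float64(0.0010423939255135976), np.float64(0.0007088557120355479)])
[ 0.5006 -0.017 ] [np.float64(0.1201), np.float64(0.0696), np.float64(0.1202), np.float64(0.07)] yaw 1.862149557896781
[[ 0.5021 -0.0617]
 [ 0.4993  0.0269]] [ 0.5007 -0.0174] 0.088627475478137 1.8006576244276808
```

Cover is at (0.6060,0.2692) with yaw -42.8°. Mould is at (0.5006,-0.0171) with yaw 1.8°. Descend onto the handle.

jog_arm:
  deltas:
    - [[1,0.12,0.22,-4,-0.0185],[1,0,0,-4,0],[1,0,0,-4,0],[1,0,0,-2.5,0],[1,0,0,-1.5,0],[1,0,0,-0.5,0],[1,0,0,0,0],[1,0,0,0,0]]
  force: 40

```text
time_s: 11.1
tcp_pos: [0.6072, 0.2703, 0.0413]
eef_rot: [-180.0, 0.1, -132.8]
contact_force: [0.6, 0.4, 0.2]
gripper_width: 0.0877
gripper_force: 0.0
```

jog_arm:
  deltas:
    - [[0,0,0,0,0],[-0.2,0,0,0,0],[-0.6,0,0,0,0],[-0.8,0,0,0,0],[-0.8,0,0,0,0],[-0.8,0,0,0,0],[-0.8,0,0,0,0],[-0.8,0,0,0,0]]

```text
time_s: 12.1
tcp_pos: [0.6066, 0.2699, 0.04]
eef_rot: [180.0, -0.0, -132.8]
contact_force: [0.1, -0.1, -0.4]
gripper_width: 0.0219
gripper_force: 40.0
```

Gripped at 21.9 mm with 40 N. Lift 8 cm and carry over the mould, turning 0.778 rad.

jog_arm:
  deltas:
    - [[-0.8,0,0,2,0],[-0.8,0,0,3,0],[-0.8,0,0,3,0],[-0.8,-1,-3,0,0.1],[-0.8,-1.5,-4.2,0,0.11],[-0.8,-1.8,-4.5,0,0.11],[-0.8,-1.8,-4.5,0,0.11],[-0.8,-1.8,-4.5,0,0.11]]

```text
time_s: 13.1
tcp_pos: [0.5266, 0.0615, 0.1199]
eef_rot: [180.0, -0.0, -101.7]
contact_force: [0.4, -0.8, -1.8]
gripper_width: 0.0217
gripper_force: 40.0
```

jog_arm:
  deltas:
    - [[-0.8,-1.5,-4.2,0,0.12],[-0.8,-1.2,-3.8,0,0.118],[-0.8,0,0,-1,0],[-0.8,0,0,-0.8,0],[-0.8,0,0,0,0],[-0.8,0,0,0,0],[-0.8,0,0,0,0]]

```text
time_s: 13.98
tcp_pos: [0.5009, -0.0166, 0.1022]
eef_rot: [-180.0, 0.0, -88.2]
contact_force: [0.6, 0.2, -1.1]
gripper_width: 0.0217
gripper_force: 40.0
```

```bash
python3 - <<'E'
from plant import r
from h import *
import pickle
i=r.camera_info("wrist");m=r.capture("wrist");pickle.dump(i,open("w6.pkl","wb"));
s=r.get_state();print(s["tcp_pos"],s["eef_rot"],s["time_s"],s["contact_force"],s["gripper_width"])
cv2.imwrite("pics/w6.png",cv2.resize(m[140:440,200:440],None,fx=2,fy=2,interpolation=cv2.INTER_CUBIC))
E
```

```text
[ 0.50085795 -0.01668273  0.1021927 ] [-1.79984104e+02  3.24868935e-03 -8.82205070e+01] 14.025 [-0.45411874  0.20544642 -2.35699476] 0.022053918497973765
```

View pics/w6.png

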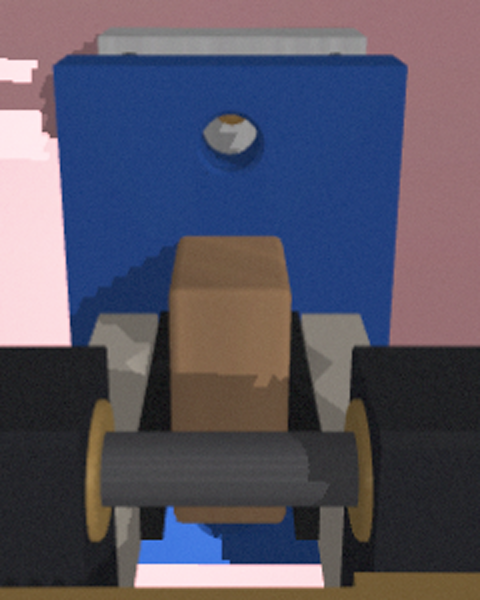

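The wrist crop shows the cover over the mould. The small hole is at crop (230,133), with the small dowel's tip showing through its far edge. Front top corners are about (57,66) and (406,68).

That was my eleventh viewed picture, one over the limit of 10. I miscounted, and I'll view no more; the rest goes by numbers and force.

```bash
python3 - <<'E'
from h import *
import pickle
np.set_printoptions(precision=4,suppress=True)
w=pickle.load(open("w6.pkl","rb"));C=lambda x,y:(200+(x+.5)/2-.5,140+(y+.5)/2-.5)
for n,q,z in(("hole",(230,133),.0782),("fl",(57,66),.0782),("fr",(406,68),.0782),("hl",(172,289),.1082),("hr",(291,289),.1082),("tip seen",(231,119),.042)):print(n,onz(w,*C(*q),z))
E
```

```text
hole [ 0.5028 -0.0634  0.0782]
fl [ 0.5373 -0.0758  0.0782]
fr [ 0.4685 -0.0776  0.0782]
hl [ 0.5123 -0.042   0.1082]
hr [ 0.4915 -0.0426  0.1082]
tip seen [ 0.5023 -0.0587  0.042 ]
```

Front edge, handle and yaw agree with the mould to about 0.5 mm, and the dowels' taper gives 4 mm of capture. Lower in stages while watching the force.

jog_arm:
  deltas:
    - [[-0.8,-0.05,0,-0.6,0],[-0.8,0,0,-0.6,0],[-0.8,0,0,-0.6,0],[-0.8,0,0,-0.4,0],[-0.8,0,0,-0.3,0],[-0.8,0,0,-0.2,0],[-0.8,0,0,0,0],[-0.8,0,0,0,0]]

```text
time_s: 15.02
tcp_pos: [0.5002, -0.0171, 0.0752]
eef_rot: [-180.0, 0.0, -88.3]
contact_force: [0.0, 0.5, -2.2]
gripper_width: 0.0214
gripper_force: 40.0
```

Underside is at 35 mm, past the tapers, with no resistance. Continue slowly to the seat.

jog_arm:
  deltas:
    - [[-0.8,0,0,-0.2,0],[-0.8,0,0,-0.2,0],[-0.8,0,0,-0.2,0],[-0.8,0,0,-0.2,0],[-0.8,0,0,-0.15,0],[-0.8,0,0,0,0],[-0.8,0,0,0,0]]

```text
time_s: 15.9
tcp_pos: [0.5001, -0.0171, 0.0656]
eef_rot: [-180.0, -0.0, -88.3]
contact_force: [-0.5, -0.2, -0.5]
gripper_width: 0.0216
gripper_force: 40.0
```

jog_arm:
  deltas:
    - [[-0.8,0,0,-0.1,0],[-0.8,0,0,-0.1,0],[-0.8,0,0,0,0],[-0.8,0,0,0,0]]

```text
time_s: 16.4
tcp_pos: [0.5002, -0.0171, 0.0639]
eef_rot: [-180.0, -0.0, -88.2]
contact_force: [-2.8, 0.6, 5.6]
gripper_width: 0.0218
gripper_force: 40.0
```

Contact at z=0.064, which is the seat height. Build the press gradually, with a firmer grip.

jog_arm:
  deltas:
    - [[-0.8,0,0,0,0],[-0.8,0,0,-0.05,0],[-0.8,0,0,-0.05,0],[-0.8,0,0,0,0],[-0.8,0,0,0,0]]
  force: 55

```text
time_s: 17.02
tcp_pos: [0.5001, -0.0171, 0.0639]
eef_rot: [-180.0, -0.0, -88.2]
contact_force: [-7.4, 2.0, 17.1]
gripper_width: 0.022
gripper_force: 55.0
```

17 N down, with 7 N of side load on the dowels. Ease the side load and add a little press.

jog_arm:
  deltas:
    - [[-0.8,-0.05,0.01,0,0],[-0.8,0,0,-0.05,0],[-0.8,0,0,0,0],[-0.8,0,0,0,0],[-0.8,0,0,0,0]]

```text
time_s: 17.65
tcp_pos: [0.5001, -0.017, 0.0639]
eef_rot: [-179.9, -0.0, -88.2]
contact_force: [-6.5, 1.5, 21.9]
gripper_width: 0.0217
gripper_force: 55.0
```

```bash
python3 - <<'E'
from plant import r
from h import *
np.set_printoptions(precision=4,suppress=True)
m=r.capture("wrist"); s=r.get_state();print(s["time_s"],s["tcp_pos"],s["eef_rot"],s["contact_force"],s["moment"],s["gripper_width"])
# brass tip of small dowel through the small hole: expected pixel and blob
i=r.camera_info("wrist");o,d=ray(i,314,206)
hs=cv2.cvtColor(m,cv2.COLOR_BGR2HSV);reg=hs[140:320,250:380]
mk=cv2.inRange(reg,(8,90,50),(28,255,255));n,l,st,c=cv2.connectedComponentsWithStats(mk)
for k in range(1,n):
    if st[k,4]>15:print(st[k],c[k]+[250,140],onz(i,*(c[k]+[250,140]),.042))
E
```

```text
17.7 [ 0.5002 -0.0171  0.0639] [-179.9159   -0.0137  -88.2076] [-6.929   1.4092 21.6641] [ 0.2236  2.8287 -0.0284] 0.02165204342960649
[ 53  58  23  25 463] [314.2052 209.5983] [ 0.5023 -0.063   0.042 ]
[  34  119   62   61 3521] [314.4405 289.9798] [ 0.501  -0.0279  0.042 ]
```

The cover is seated: TCP rose 24 mm relative to its height on the table, the tool is level, and the brass tip shows through the small hole. It is pressed with about 22 N. Handing in.

```bash
python3 -c "
from plant import r
print(r.close_job())"
```

```text
the job is handed in; nothing more can be done
None
```

The job is handed in at about 18 s: the shell is in the pocket, and the upper half sits flush on the dowels, yellow dots on the same side, still gripped and pressed with about 22 N; I viewed 11 pictures, one over the limit of 10.

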